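Seat the beaker carousel on the sample changer's drive pins

ROBOT

A 7-joint arm with a two-finger parallel gripper is mounted at the origin on the work surface. World frame = base frame: x ahead of the robot, y to its left, z up, the work surface at z = 0. Lengths are in m, angles in rad, forces in N, time in s.
With the tool pointing down it reaches from about 0.4 to 0.85 m from the base axis. Payload 4.5 kg.
Tool frame: the origin (TCP) lies at the very end of the fingers, on their centre line; the grasp point (between the pads) lies behind it (env.grip_point_offset is the z of the grasp point in the tool frame, in m); z points along the fingers, y is the direction in which the jaws open and shut (so a half turn about z gives the same grasp; the last joint's range is limited). The gripper opens to 85 mm and grips with 20 to 120 N. Pads are 22 mm wide; open, the fingers measure 114 mm over their backs; the gripper's body (76 mm by 85 mm) begins 54 mm behind the grasp point. The pads swing forward as they close: fully open they stand 13 mm farther back than shut.
Start: joints at [-1.247, 0.689, -0.195, 1.565, 0.157, 0.902, -0.215], TCP at [0.179, 0.599, 0.231] pointing down, gripper open.
Joint ranges: [-3.01, 3.01], [-0.46, 2.08], [-1.47, 1.51], [0.13, 2.56], [-1, 4.14], [0.04, 2.09], [-2.66, 2.66]. Speed limits (rad/s): [2.57, 2.57, 3.14, 3.14, 3.14, 3.14, 3.14].

INTERFACE

Orientations are given as [roll, pitch, yaw] about the fixed x, y, z axes, in that order (R = Rz(yaw) Ry(pitch) Rx(roll)).
In Python, from workcell import telemetry, vision, env gives the robot as it stands. The module is installed in compiled form; this text tells all that it offers.
- The arm moves only by the shell command python3 -m pendant 'ROWS'. ROWS is JSON, a list of rows, each a list of 5 numbers: the closure, from 0 (fully open) to 1 (shut), then the shift along the tool's x, y, z in cm, then the turn about the tool's z in degrees. A call has 1 to 20 rows; each row is the pose to reach, as a shift and turn from the pose commanded when the call began, along the tool's axes at that moment; what a row does not reach only later rows make up. A row lasts 1/10 s, in which the tool goes at most 50 mm and 8.59 degrees, less where a joint would pass 70% of its speed; a pose out of reach is approached as far as the arm can. A call with a gripper value outside its range is refused whole. The fingers move at their own pace and stop on an object; the grip force is fixed at half the most. Time passes only in rows, so rows that repeat a pose let the fingers close. It gives the time, the measured TCP pose, the force and the opening at its end, in the units of the state.
- telemetry.state(): the state, without advancing time (a new reading comes with each control period).
- vision.snapshot(name): name is "side" or "top"; returns (picture, depth): 400x640x3 uint8, blue, green, red; 400x640 float32, m along the optical axis (not along the pixel's ray), 0 where there is no reading.
- vision.get_calibration(name): a dict with "fovy" (degrees; the focal length in pixels is half the picture's height over the tangent of half this angle, whatever the lens; pixels are square), "cx", "cy" (the principal point, pixels), "T" (4x4, takes a point from camera to world coordinates). Camera axes: x right, y down, z forward; pixel columns grow to the right and rows downward; lengths in m; the calibration is good to about 2 mm. A picture is of the moment at which its call begins. get_calibration takes no time and is no camera call.
- env.hand_in(): hands the job in, once; it reports no verdict.
The state is a dict: "time": time; "joints": joint angles; "joint_vel": joint speeds; "joint_efforts": joint torques, N m; "eef_pos": TCP position; "ee_rot": TCP orientation; "contact_force": force on the tool from outside, world axes, zero at the start; "torque": the same for the moment, N m; "finger_gap": finger opening in m.
Only numpy, scipy, OpenCV 4.12 (cv2) and the standard library are available. Lean on these libraries where they do the work, as an engineer would, in place of code of your own. Each camera call takes 0.05 s, during which the arm holds its last target.

TASK

The beaker carousel has been set down on the sample changer's turntable but still rides on top of the two drive pins. Without gripping or lifting it, push it round with a fingertip in one of its empty cups or against the outside of a cup until its two rim notches stand over the pins, then press down on its hub until it sits fully home on the turntable. Leave everything else standing where it is and finish with the robot clear.

Things in the scene. Friction and masses are not known exactly. Their poses are not given: they have to be found in the camera images.
- carousel: Off-white plastic carousel, 186 mm across, 36 mm high, 0.36 kg: flange 8 mm thick with two rim notches, four open cups, central hub. Origin on its axis at the flange's underside; x towards notch a, z up. On a spindle: it cannot tilt or shift sideways, turns against about 0.15 N m and stays where left. The spindle grips it: it does not drop by itself; pressing it down takes 5 to 10 N at any point.
- carousel_turn (a joint): Angle of the carousel about its vertical axis relative to the turntable, rad, growing anticlockwise seen from above; endless. The notches are over the pins at 0 and at 3.1416 (the two notches are alike, either way round is right). At the start between 0.45 and 2.69, so the nearer of the two is at most a quarter turn away.
- notch_a (a point): One rim notch: this point is at the level of the flange's underside, 92 mm from the axis, midway between two cups. Each notch is open outwards, goes right through the flange, is about 16 mm wide and 12 mm deep. The other two spaces between cups, a quarter turn away, have plain rim.
- notch_b (a point): The other rim notch, diametrically opposite, the same.
- hub_top (a point): Centre of the flat top of the hub, on the carousel's axis, the place to press: a round boss 38 mm in diameter, its top 36 mm above the flange's underside and 2 mm above the cups' rims. 131 mm above the bench at the start, 121 mm when seated.
- well_0 (a point): Centre of the mouth of a cup, at rim height (34 mm above the underside of the flange). The four cups are alike: 54 mm inside, 60 mm outside, 26 mm deep, their axes 58 mm from the carousel's axis at 45 degrees to the line of the notches. All are empty.
- well_1 (a point): The next cup anticlockwise, the same.
- well_2 (a point): The next cup anticlockwise, the same.
- well_3 (a point): The next cup anticlockwise, the same.
- turntable: Round aluminium turntable 176 mm across, 10 mm thick, on the changer's deck; it does not turn. Origin on its axis at its underside, 75 mm above the bench; x towards pin a. Two lugs 24 mm wide stick out from under the carousel's rim to 108 mm from the axis; each carries a drive pin. The carousel is home when its flange lies on the turntable, 10 mm lower than at the start.
- pin_a_tip (a point): Round tip of one steel drive pin, 10 mm in diameter, standing 10 mm above the turntable, 92 mm from the axis; its outer half shows beyond the carousel's rim. The notch has 3 mm of play on either side of the pin; the round tip leads it in over 2 mm more if the carousel is free to turn while pressed (as on the hub).
- pin_b_tip (a point): The other drive pin, diametrically opposite, the same.
- changer: Sample changer, fixed: grey housing, deck 75 mm above the bench. Origin on the bench under the turntable axis; reaches 122 mm along x both ways, 125 mm along -y, 290 mm along +y. At x 85, y 245 mm a lift tower 55 mm square, 290 mm above the bench, with a parked arm reaching 140 mm from it towards -x, 230 to 260 mm above the bench, over a white rinse cup.
- beaker_deck: Small glass beaker, 50 mm across, 68 mm high, on the changer's deck beside the turntable. Bystander. Origin at the centre of its underside.
- vial_deck: Amber vial with a white cap, 27 mm across, 55 mm high, on the changer's deck beside the turntable. Bystander. Origin at the centre of its underside.
- amber_bottle: Amber bottle, 90 mm across, 155 mm high, on the bench to the right. Bystander. Origin at the centre of its underside.
- beaker_bench: Small glass beaker, 50 mm across, 68 mm high, on the bench to the right. Bystander. Origin at the centre of its underside.
- reagent_jar: White jar with a blue lid, 64 mm across, 85 mm high, on the bench to the left. Bystander. Origin at the centre of its underside.
- meter: Handheld meter lying flat on the bench to the right, 185 by 82 by 30 mm. Bystander. Origin at the centre of its underside.
- wash_bottle: White squeeze bottle with a bent spout, 72 mm across, 182 mm high, on the bench to the left. Bystander. Origin at the centre of its underside.
- flask: Conical glass flask, 82 mm across, 112 mm high, on the bench to the left. Bystander. Origin at the centre of its underside.
- cups: The four cups of the carousel, moulded in one with it (same origin and axes). Their walls are 3 mm thick: they are for pushing sideways, lightly (3 to 8 N turns the carousel), not for gripping or for pressing down hard.

How it is judged:
By the outcome, as a careful person would: the job done as asked, in the order asked, and still so for the second after the job is handed in, with the robot touching nothing.
It also fails if it takes over 48 s, if anything falls off the work surface, if the arm or the gripper's body presses on something with over 40 N, if the wrist force passes 120 N, or if a joint passes its speed limit or range.

## Working session

There is one attempt and no reset: what is moved stays moved. The work goes in short steps, Python scripts to look and compute and a shell command to move; the robot and the scene stay as the last step left them, time stands still between calls to the robot, and variables do not carry over. Pictures are saved under pics/ and viewed, and the job is handed in when it is done.

```bash
mkdir -p pics; cat > h.py <<'E'
import numpy as np,cv2
from workcell import telemetry,vision,env
def snap(n,tag):
    p,d=vision.snapshot(n); cv2.imwrite(f'pics/{tag}.png',p); np.savez(f'pics/{tag}.npz',p=p,d=d); return p,d
def cal(n):
    c=vision.get_calibration(n); f=200/np.tan(np.radians(c['fovy'])/2); return f,c['cx'],c['cy'],np.array(c['T'])
def cloud(n,d):
    f,cx,cy,T=cal(n); v,u=np.mgrid[0:400,0:640]
    P=np.stack([(u-cx)/f*d,(v-cy)/f*d,d],-1); return P@T[:3,:3].T+T[:3,3]
def proj(n,X):
    f,cx,cy,T=cal(n); X=np.atleast_2d(X); P=(X-T[:3,3])@T[:3,:3]; return np.stack([f*P[:,0]/P[:,2]+cx,f*P[:,1]/P[:,2]+cy],-1)
E
python3 - <<'E'
from h import *
np.set_printoptions(precision=4,suppress=True)
for n in('top','side'):
    snap(n,n+'0'); print(n,cal(n))
s=telemetry.state(); print(s); print(env.grip_point_offset)
E
```

```text
top (np.float64(446.93186785718535), 321.32257269569953, 199.50848378409904, array([[ 0.0231, -0.9974,  0.0678,  0.4445],
       [-0.9996, -0.0243, -0.016 ,  0.0498],
       [ 0.0177, -0.0674, -0.9976,  1.492 ],
       [ 0.    ,  0.    ,  0.    ,  1.    ]]))
side (np.float64(475.562813890623), 317.3792899740886, 193.18942389757697, array([[ 0.7664, -0.456 ,  0.4525, -0.0695],
       [-0.6424, -0.549 ,  0.5348, -0.6919],
       [ 0.0046, -0.7005, -0.7136,  1.1079],
       [ 0.    ,  0.    ,  0.    ,  1.    ]]))
{'time': 0.1, 'joints': array([-1.2472,  0.6899, -0.1945,  1.5663,  0.1573,  0.9025, -0.2151]), 'joint_vel': array([ 0.001 , -0.0021, -0.0007, -0.0022, -0.0013, -0.0006,  0.0003]), 'joint_efforts': array([ -0.0035, -54.0604,  -1.2717, -15.8985,   0.0094,   0.0045,
        -0.    ]), 'eef_pos': array([0.1785, 0.5984, 0.2306]), 'ee_rot': array([-3.1399,  0.0001,  2.8519]), 'contact_force': array([ 0.1134, -0.0916, -0.6644]), 'torque': array([ 0.0288, -0.0262, -0.0529]), 'finger_gap': 0.08518681017514947}
-0.0187
```

View pics/top0.png

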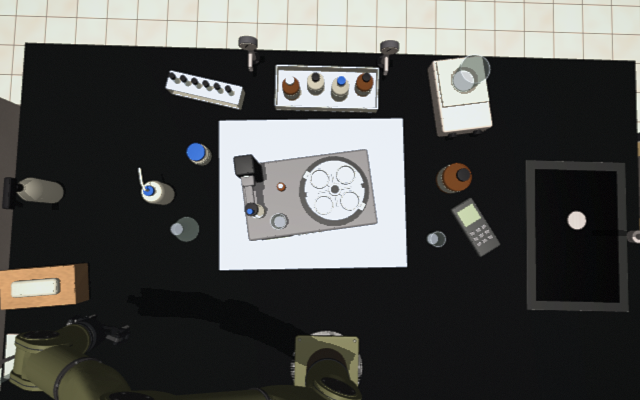

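View pics/side0.png

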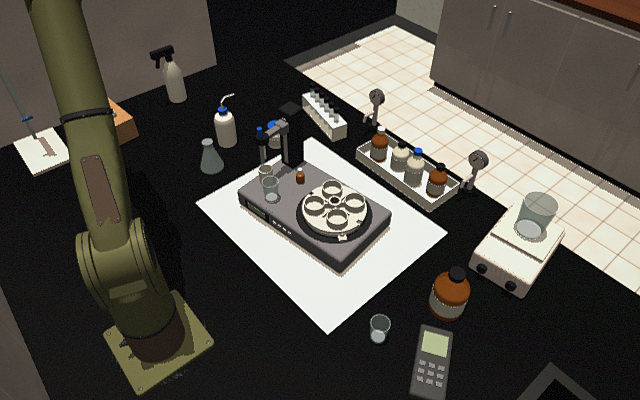

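The top view shows the carousel at about (335,190) on the changer, with the tower and parked arm at about (248,185). Next I'll enlarge the carousel in both views.

```bash
python3 - <<'E'
from h import *
a=cv2.imread('pics/top0.png')[145:235,285:385]; b=cv2.imread('pics/side0.png')[165:255,285:385]
cv2.imwrite('pics/z0.png',np.hstack([cv2.resize(x,(400,360),interpolation=cv2.INTER_CUBIC) for x in(a,b)]))
d=np.load('pics/top0.npz')['d'];C=cloud('top',d)
m=(C[...,2]>.085)&(C[...,2]<.15); m[:, :285]=0; m[:,385:]=0; m[:145]=0;m[235:]=0
P=C[m]
h,e=np.histogram(P[:,2],30); 
for i in range(30): print(round(e[i],4),h[i],end='; ')
q=C[(C[...,2]>.065)&(C[...,2]<.083)]; print('deck',np.median(q[:,2]),len(q))
# flange+cups mask: circle fit
mm=m.astype(np.uint8); n,l,s,c=cv2.connectedComponentsWithStats(mm); k=1+np.argmax(s[1:,4]); print(s[k],c[k])
ys,xs=np.where(l==k); cc,r=cv2.minEnclosingCircle(np.c_[xs,ys].astype(np.float32)); print(cc,r)
Q=C[l==k]; print(Q[:,:2].min(0),Q[:,:2].max(0))
E
```

```text
0.0851 16; 0.087 11; 0.0889 4; 0.0909 4; 0.0928 13; 0.0948 74; 0.0967 181; 0.0987 425; 0.1006 546; 0.1025 497; 0.1045 322; 0.1064 131; 0.1084 58; 0.1103 25; 0.1123 29; 0.1142 19; 0.1161 18; 0.1181 12; 0.12 24; 0.122 18; 0.1239 64; 0.1259 76; 0.1278 85; 0.1297 61; 0.1317 44; 0.1336 8; 0.1356 5; 0.1375 1; 0.1395 1; 0.1414 4; deck 0.07521685475077922 9462
[ 304  161   60   59 2759] [334.16672708 189.8952519 ]
(333.0, 192.0) 33.121089935302734
[ 0.47879254 -0.10308904] [0.66206471 0.08359041]
```

View pics/z0.png

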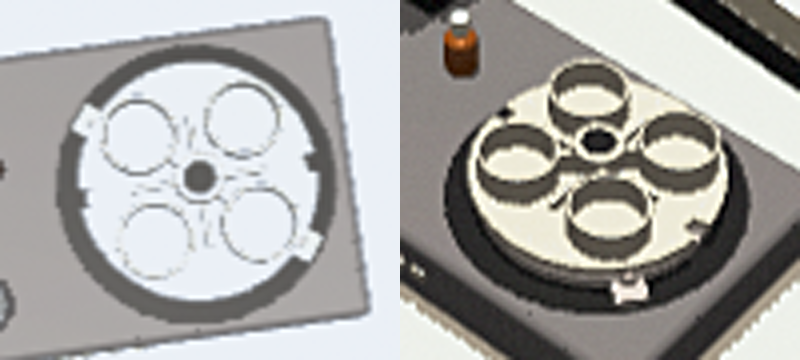

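```bash
cat >> h.py <<'E'
def ray(n,uv):
    f,cx,cy,T=cal(n); r=T[:3,:3]@np.array([(uv[0]-cx)/f,(uv[1]-cy)/f,1]); return T[:3,3],r
def onplane(n,uv,z):
    o,r=ray(n,uv); return o+r*(z-o[2])/r[2]
def tri(ua,ub):
    o1,r1=ray('top',ua);o2,r2=ray('side',ub); s=np.linalg.lstsq(np.c_[r1,-r2],o2-o1,rcond=None)[0]
    a=o1+r1*s[0];b=o2+r2*s[1]; return (a+b)/2,np.linalg.norm(a-b)
def dark(img,c,r=8,th=110):
    g=cv2.cvtColor(img,cv2.COLOR_BGR2GRAY).astype(float); v,u=np.mgrid[0:400,0:640]
    w=np.clip(th-g,0,None)*(np.hypot(u-c[0],v-c[1])<r); return np.array([(w*u).sum(),(w*v).sum()])/w.sum()
def rect(n,img,c,z,px=0.0005,N=440):
    # orthographic world view at height z: up = +x, left = +y
    i,j=np.mgrid[0:N,0:N]; X=np.stack([c[0]+(N/2-i)*px,c[1]+(N/2-j)*px,np.full(i.shape,z)],-1).reshape(-1,3)
    uv=proj(n,X).astype(np.float32).reshape(N,N,2); return cv2.remap(img,uv[...,0],uv[...,1],cv2.INTER_CUBIC)
E
python3 - <<'E'
from h import *
t=cv2.imread('pics/top0.png');s=cv2.imread('pics/side0.png')
a=dark(t,(335,189),6);b=dark(s,(334.5,200),7); print(a,b,tri(a,b))
X,_=tri(a,b)
for z in(.121,.131):print(onplane('top',a,z),onplane('side',b,z))
c=X[:2]
im=np.hstack([rect('top',t,c,.103)[20:420,20:420],rect('side',s,c,.103)[20:420,20:420]]); cv2.imwrite('pics/r0.png',im)
im=np.hstack([rect('top',t,c,.085)[:,20:420],rect('side',s,c,.085)[:,20:420]]); cv2.imwrite('pics/r1.png',im)
E
```

```text
[334.42246835 188.73892405] [334.32012874 199.93067591] (array([ 0.57055312, -0.01110921,  0.13049328]), np.float64(0.0011460825199820983))
[ 0.57189509 -0.01188271  0.121     ] [ 0.57627244 -0.0041897   0.121     ]
[ 0.57096602 -0.01143307  0.131     ] [ 0.56972918 -0.0111585   0.131     ]
```

View pics/r0.png

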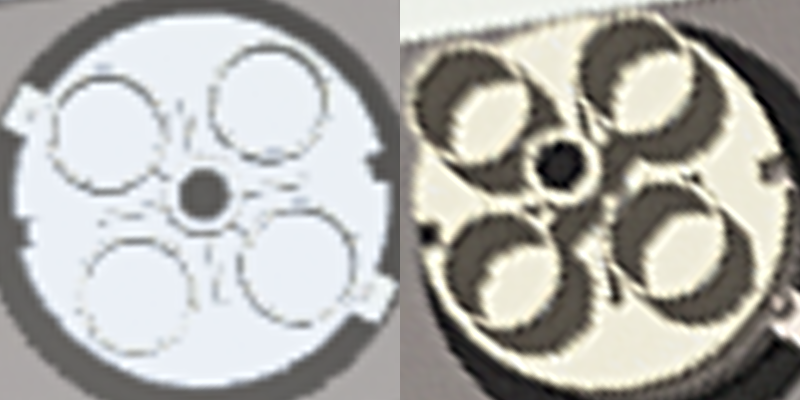

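View pics/r1.png

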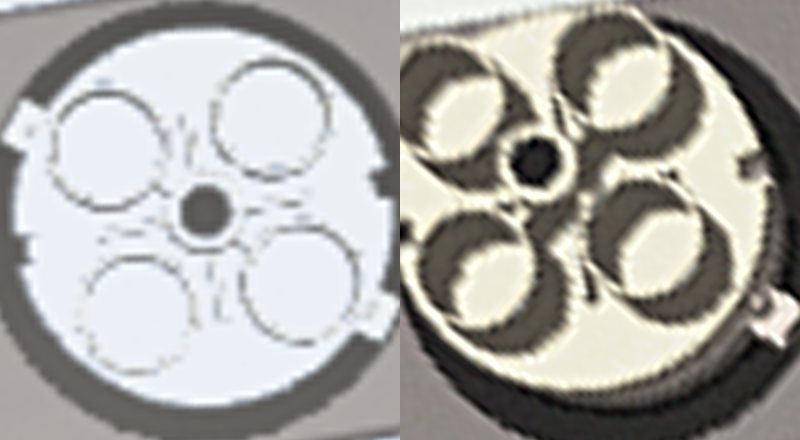

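```bash
cat >> h.py <<'E'
def polar(img,c,z,r0,r1,n='top'):
    g=cv2.cvtColor(img,cv2.COLOR_BGR2GRAY); a=np.radians(np.arange(-180,180,.5)); r=np.arange(r0,r1,.0005)
    R,A=np.meshgrid(r,a); X=np.stack([c[0]+R*np.cos(A),c[1]+R*np.sin(A),np.full(R.shape,z)],-1).reshape(-1,3)
    uv=proj(n,X).astype(np.float32).reshape(*R.shape,2); return np.degrees(a),r,cv2.remap(g,uv[...,0],uv[...,1],cv2.INTER_LINEAR).astype(float)
def rimfit(img,c,z):
    from scipy.optimize import least_squares
    for _ in range(3):
        a,r,I=polar(img,c,z,.085,.1); k=[]
        for i in range(len(a)):
            j=np.where(I[i]<165)[0]
            if len(j) and .088<r[j[0]]<.098: k.append((a[i],r[j[0]]))
        k=np.array(k); P=np.c_[c[0]+k[:,1]*np.cos(np.radians(k[:,0])),c[1]+k[:,1]*np.sin(np.radians(k[:,0]))]
        f=least_squares(lambda p:np.hypot(*(P-p[:2]).T)-p[2],[*c,.093],loss='soft_l1',f_scale=.001); c=f.x[:2]
    return f.x,len(k)
def runs(a,m,th,below):
    w=np.clip(th-m,0,None) if below else np.clip(m-th,0,None); ok=(w>0).astype(np.uint8)
    n,l,s,_=cv2.connectedComponentsWithStats(ok[:,None]); 
    return [(round(float((a*w)[l[:,0]==k].sum()/w[l[:,0]==k].sum()),1),int(s[k,4])/2) for k in range(1,n) if s[k,4]>4]
E
python3 - <<'E'
from h import *
t=cv2.imread('pics/top0.png')
f,k=rimfit(t,(.5706,-.0111),.103); print(f,k)
f2=onplane('top',dark(t,(334.4,188.7),6),.131);print(f2)
for c in(f[:2],f2[:2]):
    a,r,I=polar(t,c,.103,.083,.090); print('notch',runs(a,I.mean(1),190,True))
    a,r,I=polar(t,c,.085,.100,.106); print('lug',runs(a,I.mean(1),170,False))
    a,r,I=polar(t,c,.085,.100,.106); print(runs(a,I.mean(1),140,False))
E
```

```text
[ 0.57049194 -0.01164006  0.09378659] 595
[ 0.57096602 -0.01143307  0.131     ]
notch [(-78.6, 8.5), (-33.5, 20.5)]
lug [(-118.1, 13.5), (61.9, 13.5)]
[(-118.1, 14.5), (61.9, 14.5)]
notch [(-78.8, 9.0), (-34.1, 20.0)]
lug [(-118.3, 13.0), (62.1, 13.5)]
[(-118.3, 14.0), (62.1, 14.5)]
```

```bash
cat >> h.py <<'E'
AX=np.array([.5707,-.0115])
def rel(target,yaw_t):
    s=telemetry.state(); y=s['ee_rot'][2]; R=np.array([[np.cos(y),np.sin(y),0],[np.sin(y),-np.cos(y),0],[0,0,-1]])
    d=R.T@(np.array(target)-s['eef_pos'])*100; t=-(np.degrees(yaw_t-y)+180)%360-180
    return np.round(np.r_[d,t],2)
def cup(phi,off=0,r=.058,z=.3):
    p=np.radians(phi); return np.r_[AX+r*np.array([np.cos(p),np.sin(p)])+off*np.array([np.sin(p),-np.cos(p)]),z], p+np.pi
E
python3 - <<'E'
from h import *
d=np.load('pics/top0.npz')['d'];C=cloud('top',d)
b=C[140:245,225:265]; q=b[(b[...,2]>.2)]; print('tower',q.min(0),q.max(0))
print(rel(*cup(-33.7,z=.36)),rel(*cup(-33.7,z=.20)))
s=telemetry.state();print(s['eef_pos'],np.degrees(s['ee_rot']))
E
```

```text
tower [0.44451702 0.04976403 0.20025581] [0.64640093 0.27310566 1.49202485]
[-60.55 -48.95 -12.94  17.1 ] [-60.55 -48.95   3.06  17.1 ]
[0.17848009 0.59835885 0.23055025] [-1.79904332e+02  6.83632316e-03  1.63401667e+02]
```

```bash
python3 -m pendant '[[1,0,0,-5,0],[1,0,0,-10,0],[1,-3.5,-3,-13,0],[1,-7,-6,-13,1],[1,-10.5,-9,-13,2],[1,-14,-12,-13,3],[1,-17.5,-15,-13,4],[1,-21,-17.5,-13,5],[1,-24.5,-20,-13,6],[1,-28,-23,-13,7],[1,-31.5,-26,-13,9],[1,-35,-29,-13,10],[1,-38.5,-31.5,-13,11],[1,-42,-34,-13,12],[1,-45.5,-37,-13,13],[1,-49,-40,-13,14],[1,-52.5,-43,-13,15],[1,-56.5,-46,-13,16],[1,-60.5,-49,-13,17],[1,-60.5,-49,-13,17]]'; python3 - <<'E'
from h import *
s=telemetry.state();print(s['joints'],np.degrees(s['ee_rot']));print(rel(*cup(-33.7,z=.15)))
E
```

```text
time: 2.1
eef_pos: [0.6204, -0.0525, 0.3599]
ee_rot: [-3.137, 0.004, 2.544]
contact_force: [-0.3, -1.0, 0.2]
finger_gap: -0.0001
[ 0.01077212  0.56392539 -0.00672228  1.39232097  0.01054438  1.18509259
  0.97387337] [-179.71558747    0.21122038  145.7348703 ]
[ 0.61  0.65 20.99 -0.57]
```

```bash
python3 -m pendant '[[1,0.1,0.1,4,-0.5],[1,0,0,8,-0.5],[1,0,0,12,-0.5],[1,0,0,16,-0.5],[1,0,0,19,-0.5],[1,0,0,21,-0.5],[1,0,0,21,-0.5]]'; python3 - <<'E'
from h import *
p,d=snap('side','s1')
cv2.imwrite('pics/s1z.png',cv2.resize(p[140:260,270:410],(700,600),interpolation=cv2.INTER_CUBIC))
s=telemetry.state();print(s['eef_pos'],rel(*cup(-33.7,z=.114)))
E
```

```text
time: 2.8
eef_pos: [0.6154, -0.0428, 0.148]
ee_rot: [-3.138, -0.007, 2.565]
contact_force: [-0.4, 0.7, 0.2]
finger_gap: -0.0001
[ 0.61703559 -0.04297188  0.1500289 ] [-0.2   0.05  3.6   0.62]
```

View pics/s1z.png

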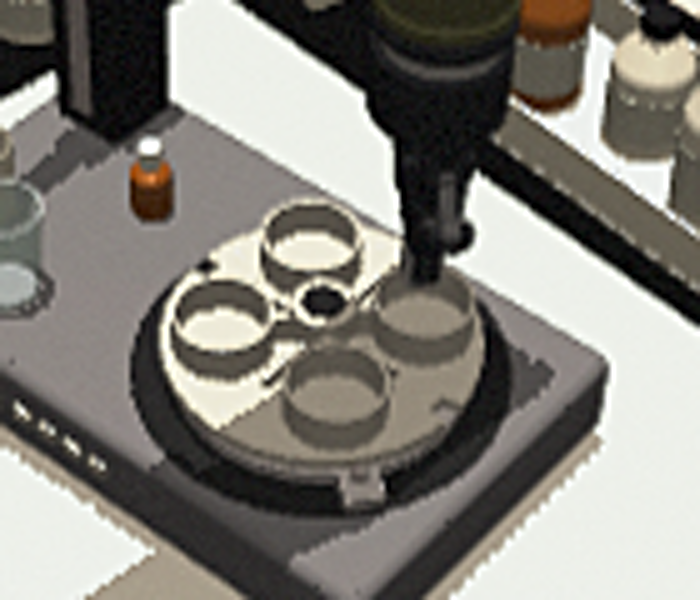

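The fingertip is above the right-hand cup, at about (425,285) in the zoom with the cup mouth at (427,305). I'll go in now.

```bash
python3 -m pendant '[[1,-0.2,0,2,0.6],[1,-0.2,0,3.6,0.6],[1,-0.2,0,3.6,0.6],[1,-0.2,0,3.6,0.6]]'; python3 - <<'E'
from h import *
for f,o in[(-33.7,.005),(-33.7,.010)]+[(x,.010) for x in (-37,-41,-45,-49,-53,-57,-61,-65,-68)]: print(f,rel(*cup(f,o,z=.114)))
E
```

```text
time: 3.25
eef_pos: [0.6208, -0.0444, 0.1166]
ee_rot: [3.141, 0.001, 2.553]
contact_force: [-0.5, 1.3, 1.0]
finger_gap: -0.0001
-33.7 [ 0.2  -0.54  0.26  0.  ]
-33.7 [ 0.2  -1.04  0.26  0.  ]
-37 [ 0.26 -1.37  0.26  3.3 ]
-41 [ 0.37 -1.77  0.26  7.3 ]
-45 [ 0.5  -2.16  0.26 11.3 ]
-49 [ 0.67 -2.53  0.26 15.3 ]
-53 [ 0.85 -2.9   0.26 19.3 ]
-57 [ 1.07 -3.25  0.26 23.3 ]
-61 [ 1.3  -3.59  0.26 27.3 ]
-65 [ 1.56 -3.91  0.26 31.3 ]
-68 [ 1.77 -4.13  0.26 34.3 ]
```

```bash
python3 -m pendant '[[1,0.1,-0.5,0,0],[1,0.1,-1.0,0,0],[1,0.2,-1.4,0,3.3],[1,0.3,-1.8,0,7.3],[1,0.4,-2.2,0,11.3],[1,0.6,-2.5,0,15.3],[1,0.8,-2.9,0,19.3],[1,1.0,-3.25,0,23.3],[1,1.2,-3.6,0,27.3],[1,1.2,-3.6,0,27.3],[1,1.2,-3.6,0,27.3]]'; python3 - <<'E'
from h import *
p,d=snap('top','t2'); c=AX
q,e=snap('side','s2')
cv2.imwrite('pics/z2.png',np.hstack([rect('top',p,c,.103)[20:420,20:420],rect('side',q,c,.103)[20:420,20:420]]))
for z in(.103,): 
    a,r,I=polar(p,c,z,.083,.090); print(runs(a,I.mean(1),190,True))
print(telemetry.state()['eef_pos'])
E
```

```text
time: 4.35
eef_pos: [0.5907, -0.0675, 0.116]
ee_rot: [3.14, 0.0, 2.079]
contact_force: [1.1, 1.8, 1.9]
finger_gap: -0.0
[(-93.0, 154.5), (23.8, 11.0), (72.9, 8.0)]
[ 0.59072378 -0.06763983  0.11576104]
```

View pics/z2.png

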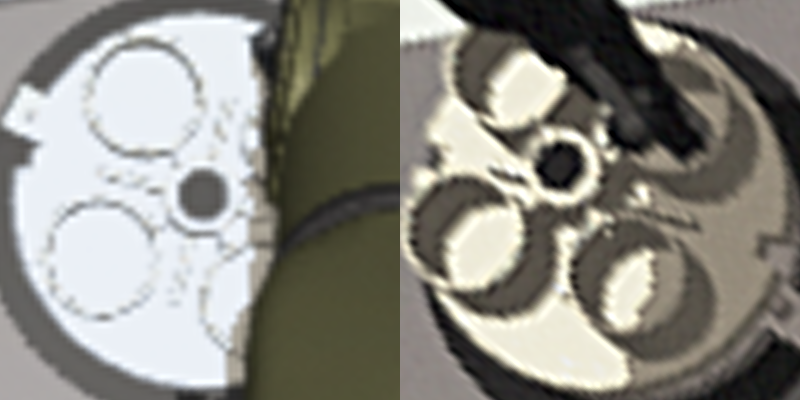

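```bash
cat >> h.py <<'E'
def cups(img,z=.129,c=AX):
    """angle estimate by matching dark ring pattern (inner wall r=27mm) of 4 cups over all angles"""
    R=rect('top',img,c,z,px=.0005,N=440); g=cv2.cvtColor(R,cv2.COLOR_BGR2GRAY)
    H=cv2.HoughCircles(cv2.GaussianBlur(g,(3,3),0),cv2.HOUGH_GRADIENT,1,60,param1=80,param2=12,minRadius=50,maxRadius=63)
    out=[]
    for u,v,r in (H[0] if H is not None else []):
        x=(220-v)*.0005;y=(220-u)*.0005
        if abs(np.hypot(x,y)-.058)<.005: out.append((round(float(np.degrees(np.arctan2(y,x))),1),round(float(np.hypot(x,y)),4),float(r/2)))
    return out
E
python3 - <<'E'
from h import *
for n in('top0','t2'): print(cups(cv2.imread(f'pics/{n}.png')))
p=cv2.imread('pics/t2.png')
a,r,I=polar(p,AX,.103,.083,.090)
k=(a>60)&(a<90); print(np.c_[a[k],I.mean(1)[k]].astype(int)[::2].tolist())
p=cv2.imread('pics/top0.png')
a,r,I=polar(p,AX,.103,.083,.090)
k=(a>88)&(a<112); print(np.c_[a[k],I.mean(1)[k]].astype(int)[::2].tolist())
E
```

```text
[(-35.7, 0.0545, 30.049999237060547), (-127.0, 0.0586, 30.100000381469727), (58.1, 0.0563, 29.5), (146.5, 0.0621, 27.850000381469727)]
[(31.3, 0.0553, 29.549999237060547), (123.2, 0.0589, 29.5)]
[[60, 238], [61, 238], [62, 238], [63, 238], [64, 238], [65, 239], [66, 240], [67, 240], [68, 236], [69, 216], [70, 180], [71, 163], [72, 175], [73, 183], [74, 187], [75, 188], [76, 184], [77, 183], [78, 195], [79, 217], [80, 229], [81, 237], [82, 239], [83, 239], [84, 239], [85, 239], [86, 240], [87, 240], [88, 240], [89, 240]]
[[88, 240], [89, 240], [90, 240], [91, 241], [92, 241], [93, 240], [94, 232], [95, 205], [96, 184], [97, 188], [98, 195], [99, 200], [100, 205], [101, 207], [102, 209], [103, 202], [104, 198], [105, 216], [106, 235], [107, 239], [108, 240], [109, 240], [110, 239], [111, 240]]
```

```bash
python3 - <<'E'
from h import *
s=telemetry.state(); p=s['eef_pos']; print(p, cup(-61,.01,z=.116))
for a in (4,8,11,12.3):
    t=-np.radians(a); R=np.array([[np.cos(t),-np.sin(t)],[np.sin(t),np.cos(t)]]); q=np.r_[AX+R@(p[:2]-AX),p[2]]
    print(a,rel(q,s['ee_rot'][2]+t))
E
```

```text
[ 0.59072378 -0.06763983  0.11576104] (array([ 0.59007276, -0.06707604,  0.116     ]), np.float64(2.076941809873252))
4 [ 0.08 -0.41  0.    4.  ]
8 [ 0.19 -0.81  0.    8.  ]
11 [ 0.29 -1.1   0.   11.  ]
12.3 [ 0.34 -1.23  0.   12.3 ]
```

Then I'll back off by 1 cm, lift out and look.

```bash
python3 -m pendant '[[1,0.1,-0.4,0,4],[1,0.2,-0.8,0,8],[1,0.3,-1.1,0,11],[1,0.34,-1.23,0,12.3],[1,0.34,-1.23,0,12.3],[1,0.34,-1.23,0,12.3]]'; python3 - <<'E'
from h import *
p,d=snap('top','t3')
a,r,I=polar(p,AX,.103,.083,.090)
k=(a>45)&(a<80); print(np.c_[a[k],I.mean(1)[k]].astype(int)[::2].tolist())
q,e=snap('side','s3')
cv2.imwrite('pics/z3.png',np.hstack([rect('top',p,AX,.103)[20:420,20:420],rect('side',q,AX,.103)[20:420,20:420]]))
E
```

```text
time: 5.05
eef_pos: [0.5781, -0.0706, 0.1154]
ee_rot: [3.141, -0.0, 1.864]
contact_force: [1.1, 2.8, 2.4]
finger_gap: -0.0003
[[45, 239], [46, 239], [47, 239], [48, 239], [49, 239], [50, 239], [51, 239], [52, 239], [53, 240], [54, 240], [55, 238], [56, 226], [57, 203], [58, 182], [59, 185], [60, 198], [61, 199], [62, 194], [63, 182], [64, 181], [65, 207], [66, 230], [67, 237], [68, 238], [69, 239], [70, 239], [71, 239], [72, 239], [73, 239], [74, 239], [75, 239], [76, 240], [77, 239], [78, 239], [79, 239]]
```

View pics/z3.png

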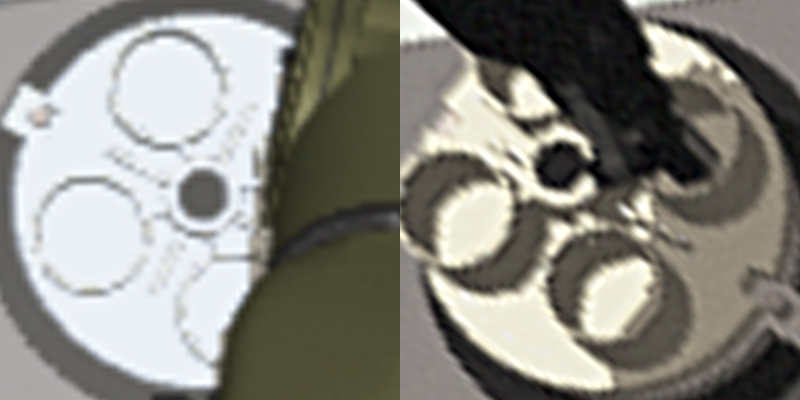

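Top view zoom: the left notch now sits over the pin at about (40,116), with its edges 56.9–65.0° around the pin line at 61.9°. Next I'll back off, lift clear and check from above.

```bash
python3 -m pendant '[[1,-0.1,0.5,0,0],[1,-0.2,0.9,0,0],[1,-0.2,0.9,-1.5,0],[1,-0.2,0.9,-5,0],[1,-0.2,0.9,-5,0]]'; python3 - <<'E'
from h import *
s=telemetry.state();print(s['eef_pos'],s['contact_force'],rel(np.r_[AX,.165],s['ee_rot'][2]),rel(np.r_[AX,.125],s['ee_rot'][2]))
q,e=snap('side','s4'); p,d=snap('top','t4')
a,r,I=polar(p,AX,.103,.083,.090)
k=(a>52)&(a<72); print(np.c_[a[k],I.mean(1)[k]].astype(int)[::2].tolist())
X=q[140:260,270:410]; cv2.imwrite('pics/z4.png',cv2.resize(X,(700,600),interpolation=cv2.INTER_CUBIC))
E
```

```text
time: 5.65
eef_pos: [0.5893, -0.0718, 0.1686]
ee_rot: [3.136, 0.004, 1.861]
contact_force: [1.3, -1.2, -0.3]
finger_gap: 0.0
[ 0.58930324 -0.0717819   0.16864256] [ 1.28839397 -1.24767741 -0.25829422] [ 6.31 -0.06  0.36  0.  ] [ 6.31 -0.06  4.36  0.  ]
[[52, 240], [53, 240], [54, 239], [55, 236], [56, 226], [57, 214], [58, 211], [59, 215], [60, 212], [61, 203], [62, 194], [63, 182], [64, 181], [65, 207], [66, 231], [67, 239], [68, 240], [69, 240], [70, 239], [71, 239]]
```

View pics/z4.png

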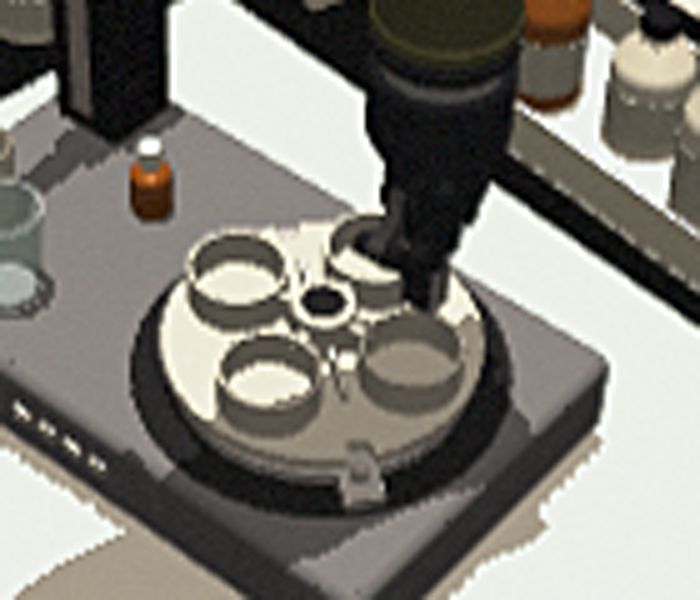

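Side view zoom: the front notch lines up with its lug and pin at about (362,462), and the cups are clear. Next I'll move over the hub.

```bash
python3 -m pendant '[[1,2,0,-0.5,0],[1,5,0,-0.5,0],[1,6.3,-0.05,0,0],[1,6.3,-0.05,2,0],[1,6.3,-0.05,3,0],[1,6.3,-0.05,3,0],[1,6.3,-0.05,3,0]]'; python3 - <<'E'
from h import *
s=telemetry.state();print(s['eef_pos'],s['contact_force'],rel(np.r_[AX,.121],s['ee_rot'][2]))
E
```

```text
time: 6.45
eef_pos: [0.5682, -0.011, 0.1349]
ee_rot: [-3.141, 0.0, 1.861]
contact_force: [0.4, -0.3, -0.3]
finger_gap: -0.0001
[ 0.56817455 -0.01096134  0.13490834] [ 0.37168064 -0.25118735 -0.25679607] [-0.12  0.23  1.39  0.  ]
```

```bash
python3 -m pendant '[[1,-0.1,0.2,0.2,0],[1,-0.1,0.2,0.4,0],[1,-0.1,0.2,0.6,0],[1,-0.1,0.2,0.8,0],[1,-0.1,0.2,1.0,0],[1,-0.1,0.2,1.0,0]]'; python3 -m pendant '[[1,0,0,0.2,0],[1,0,0,0.4,0],[1,0,0,0.5,0],[1,0,0,0.5,0]]'
```

```text
time: 7.05
eef_pos: [0.5712, -0.0108, 0.1258]
ee_rot: [3.14, 0.001, 1.862]
contact_force: [1.4, -0.4, 3.2]
finger_gap: 0.0003
time: 7.45
eef_pos: [0.5713, -0.0107, 0.1211]
ee_rot: [3.14, 0.001, 1.862]
contact_force: [0.0, -0.7, 6.7]
finger_gap: -0.0002
```

```bash
python3 -m pendant '[[1,0,0,0.1,0],[1,0,0,0.2,0],[1,0,0,0.2,0]]'; python3 -m pendant '[[1,0,0,0.1,0],[1,0,0,0.2,0],[1,0,0,0.2,0]]'
```

```text
time: 7.75
eef_pos: [0.5713, -0.0107, 0.1209]
ee_rot: [3.139, 0.001, 1.862]
contact_force: [-6.1, -0.1, 21.8]
finger_gap: -0.0002
time: 8.05
eef_pos: [0.5714, -0.0108, 0.1208]
ee_rot: [3.138, 0.0, 1.861]
contact_force: [-8.0, 1.1, 37.2]
finger_gap: -0.0001
```

The press stopped hard at 0.121 m, which is the seated height. I'll retreat and check.

```bash
python3 -m pendant '[[1,0,0,-0.6,0],[1,0,0,-3,0],[1,0,0,-8,0],[1,0,0,-13,0],[1,0,0,-18,0],[1,0,0,-23,0],[1,0,0,-25,0]]'; python3 - <<'E'
from h import *
s=telemetry.state();y=s['ee_rot'][2];print(s['eef_pos'],rel([.45,-.33,.36],y))
E
```

```text
time: 8.75
eef_pos: [0.5722, -0.0106, 0.3713]
ee_rot: [3.134, 0.002, 1.862]
contact_force: [0.5, -0.2, 0.1]
finger_gap: 0.0002
[ 0.57217692 -0.01061026  0.3712853 ] [-27.08 -20.88   1.13   0.  ]
```

```bash
python3 -m pendant '[[1,-3,-2.3,0,0],[1,-6,-4.6,0,0],[1,-9,-7,0,0],[1,-12,-9.2,0,0],[1,-15,-11.5,0,0],[1,-18,-13.8,0,0],[1,-21,-16,0,0],[1,-24,-18.5,0,0],[1,-27,-21,0,0],[1,-27,-21,0,0],[1,-27,-21,0,0]]'; python3 - <<'E'
from h import *
q,e=snap('side','s5'); p,d=snap('top','t5')
t0=cv2.imread('pics/top0.png');s0=cv2.imread('pics/side0.png')
a=dark(p,(334.4,188.7),6);b=dark(q,(334.5,203),7); print(a,b,tri(a,b))
for z in (.121,.131): print(z,np.linalg.norm(onplane('top',a,z)-onplane('side',b,z)))
for c in ((.5707,-.0115),):
    A,r,I=polar(p,c,.093,.083,.090);print(runs(A,I.mean(1),190,True))
    A,r,I=polar(p,c,.085,.100,.106); print('lug',runs(A,I.mean(1),170,False))
cv2.imwrite('pics/z5.png',np.hstack([cv2.resize(x,(400,360),interpolation=cv2.INTER_CUBIC) for x in(p[145:235,285:385],q[165:255,285:385])]))
cv2.imwrite('pics/s5.png',q)
C0=cloud('top',np.load('pics/top0.npz')['d']);C=cloud('top',d)
v,u=np.mgrid[0:400,0:640]; 
for C_ in(C0,C):
    R=np.hypot(C_[...,0]-.5707,C_[...,1]+.0115); m=(R<.088)&(C_[...,2]>.08)&(C_[...,2]<.115)&(u>290); print('flange z',np.median(C_[m][:,2]),m.sum())
E
```

```text
time: 9.85
eef_pos: [0.4462, -0.3296, 0.3658]
ee_rot: [-3.141, -0.001, 1.86]
contact_force: [0.4, 0.7, 0.1]
finger_gap: 0.0002
 ** On entry to DLASCL parameter number  4 had an illegal value
 ** On entry to DLASCL parameter number  4 had an illegal value
 ** On entry to DLASCL parameter number  4 had an illegal value
 ** On entry to DLASCL parameter number  4 had an illegal value
 ** On entry to DLASCL parameter number  5 had an illegal value
 ** On entry to DLASCL parameter number  4 had an illegal valueh.py:21: RuntimeWarning: invalid value encountered in divide
  w=np.clip(th-g,0,None)*(np.hypot(u-c[0],v-c[1])<r); return np.array([(w*u).sum(),(w*v).sum()])/w.sum()
Traceback (most recent call last):
  File "h.py", line 17, in tri
    o1,r1=ray('top',ua);o2,r2=ray('side',ub); s=np.linalg.lstsq(np.c_[r1,-r2],o2-o1,rcond=None)[0]
                                                ~~~~~~~~~~~~~~~^^^^^^^^^^^^^^^^^^^^^^^^^^^^^^^^
numpy.linalg.LinAlgError: SVD did not converge in Linear Least Squares
```

View pics/s5.png

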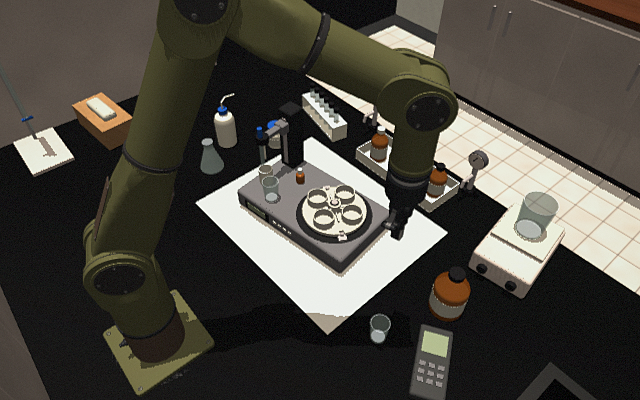

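View pics/t5.png

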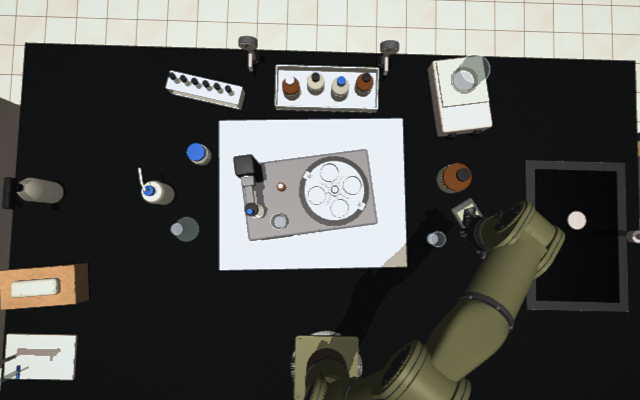

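The bystanders stand where they were. The hub bore at (335,190) is no longer dark, so the spindle end now fills it. That breaks my dark-spot finder, so I'll check height and angle another way.

```bash
python3 - <<'E'
from h import *
L=lambda n:np.load(f'pics/{n}.npz')
q=L('s5')['p'];p=L('t5')['p'];c=AX
for z in(.093,.103):
    A,r,I=polar(p,c,z,.083,.090);print('notch',z,runs(A,I.mean(1),225,True))
A,r,I=polar(p,c,.085,.100,.106); print('lug',runs(A,I.mean(1),170,False))
cv2.imwrite('pics/z5.png',np.hstack([cv2.resize(x,(400,360),interpolation=cv2.INTER_CUBIC) for x in(p[145:235,285:385],q[165:255,285:385])]))
for n,cam in(('top0','top'),('t5','top'),('side0','side'),('s5','side')):
    C=cloud(cam,L(n)['d']); R=np.hypot(C[...,0]-c[0],C[...,1]-c[1]); Z=C[...,2]
    m=(R<.085)&(Z>.082)&(Z<.112); h=(R<.017)&(R>.011)&(Z>.11)&(Z<.15); k=(R>.105)&(R<.115)&(Z>.06)&(Z<.09)
    print(n,'flange',np.median(Z[m]),m.sum(),'hub',np.median(Z[h]),h.sum(),'deck',np.median(Z[k]))
d=cv2.absdiff(cv2.imread('pics/top0.png'),cv2.imread('pics/t5.png')).max(2)
n,l,s,_=cv2.connectedComponentsWithStats((d>50).astype(np.uint8)); print([list(map(int,x)) for x in s[1:] if x[4]>15])
E
```

```text
notch 0.093 [(-167.4, 6.5), (-158.4, 4.5), (-118.2, 10.0), (-70.2, 27.0), (14.4, 26.5), (61.9, 8.5), (106.0, 2.5), (114.9, 7.0)]
notch 0.103 [(-167.9, 6.5), (-158.9, 4.5), (-118.9, 9.5), (-71.7, 26.0), (15.2, 23.0), (62.5, 9.0), (115.5, 7.0)]
lug [(-118.2, 13.5), (62.0, 13.5)]
top0 flange 0.10217752145816017 1892 hub 0.1303854173246004 56 deck 0.07481282389123523
t5 flange 0.09243867488054103 1937 hub 0.12028853036596954 52 deck 0.07477202729474774
side0 flange 0.10207728197702792 1236 hub 0.12881378832863793 48 deck 0.07405217091650484
s5 flange 0.0930542439014308 1618 hub 0.11875291772609464 40 deck 0.07390272087412719
[[322, 163, 16, 6, 27], [339, 165, 26, 27, 88], [312, 169, 16, 6, 23], [332, 186, 6, 8, 36], [347, 192, 12, 9, 28], [338, 199, 14, 12, 21], [462, 207, 37, 49, 966], [507, 207, 18, 20, 36], [477, 210, 88, 109, 4021], [381, 243, 26, 24, 322], [381, 302, 132, 98, 5791], [333, 332, 10, 4, 25], [10, 334, 83, 66, 3783], [292, 336, 28, 30, 504], [330, 337, 28, 16, 305], [350, 377, 9, 9, 46], [326, 378, 9, 4, 26], [453, 381, 12, 19, 110], [462, 385, 9, 15, 69], [294, 386, 12, 14, 147], [311, 391, 7, 9, 33], [325, 390, 26, 10, 94], [318, 395, 5, 5, 18]]
```

View pics/z5.png

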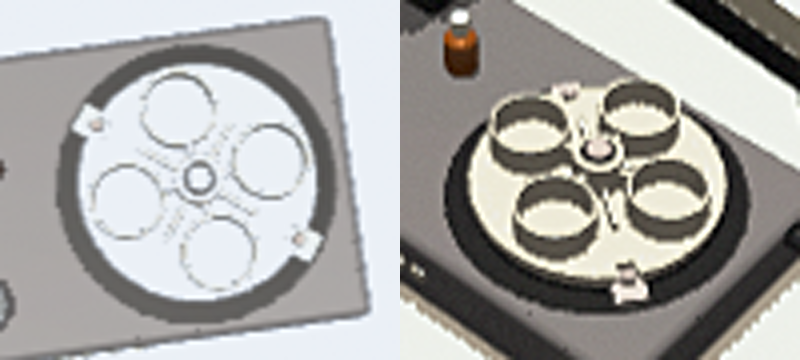

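Flange and hub are down about 10 mm, and both pins show inside the notches, at about (95,123) and (302,240) in the top zoom. The only other changes in the picture are the arm and its shadow.

```bash
python3 -c "
from workcell import env
print(env.hand_in())"
```

```text
the job is handed in; nothing more can be done
None
```

The carousel is seated on the turntable with both notches over the drive pins, and I handed the job in after about 10 s of the 48 s.

**What I did:** With the closed fingertip in one cup I pushed the carousel about 39° clockwise, then lifted out and pressed on the hub. It slid down at about 3–7 N and stopped hard at a TCP height of 0.121 m. The force then rose to 37 N along the fingers, after which I moved the arm clear.

**Last checks:**
- **Height:** The flange went from 102 to 92–93 mm and the hub top from 130 to 120 mm, in both cameras' depth (the side camera read the hub about 1.5 mm lower both times).
- **Alignment:** The notches measured −118.2° and 61.9°, and the lugs −118.2° and 62.0°.
- **Bystanders:** In the top picture, only the carousel, the arm and its shadow changed. The arm hid the meter there, but the side view shows it lying undisturbed.
- **Robot:** It is touching nothing, with the wrist force reading under 1 N.

**Failed or disagreeing checks:**
- The dark-spot finder for the hub failed in the last pictures, because the spindle end now fills the bore. I used depth and notch angles instead.
- The cup-circle angles scattered by 2–3°, so I did not use them.

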